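# Clip the bench lamp onto the microscope stand's post and lock the post

## Robot

A 6-joint arm with a two-finger parallel gripper is mounted at the origin on the work surface. World frame = base frame: x ahead of the robot, y to its left, z up, the work surface at z = 0. Lengths are in m, angles in rad, forces in N, time in s.
With the tool pointing down it reaches from about 0.275 to 0.875 m from the base axis. Payload 12.5 kg.
Tool frame: the origin (TCP) lies at the very end of the fingers, on their centre line; the grasp point (between the pads) lies 19 mm behind it; z points along the fingers, y is the line along which they close (so a half turn about z gives the same grasp; the last joint's range is limited). The gripper opens to 85 mm and grips with 20 to 120 N. Pads are 22 mm wide; open, the fingers measure 114 mm over their backs; the gripper's body (76 mm by 85 mm) begins 54 mm behind the grasp point. The pads swing forward as they close: fully open they stand 13 mm farther back than shut.
Start: joints at [1.073, 0.351, 1.652, -0, 1.139, -0.085], TCP at [0.221, 0.504, 0.231] pointing down, gripper open.
Joint ranges: [-2.75, 2.75], [-0.79, 2.1], [0.01, 2.65], [-1.57, 4.71], [0.07, 3.14], [-2.87, 2.87]. Speed limits (rad/s): [2.22, 2.22, 2.79, 3.14, 3.14, 3.14].

## Interface

Orientations are given as a 3x3 rotation matrix whose columns are the frame's x, y, z axes.
In Python, from bench import manip gives the robot as it stands. Calls block until the motion is done:
- manip.move_ptp(position, orientation): joint-space move of the TCP to a pose.
- manip.move_l(position, attitude=None, max_speed=0.15): straight line of the TCP; attitude=None keeps the orientation; max_speed is the mean speed in m/s.
- manip.move_j(angles): joint-space move.
- manip.set_gripper(opening, effort=None): opening from 0.0 (shut) to 1.0 (fully open); effort is the grip in N (None keeps the last); returns when the fingers have stopped.
- manip.dwell(seconds).
- manip.inverse_kinematics(position, orientation): joint angles nearest the present ones, or None.
- manip.grab_frame(name): name is "side" or "top" or "wrist"; returns (picture, depth): 420x560x3 uint8, red, green, blue; 420x560 float32, m along the optical axis (not along the pixel's ray), 0 where there is no reading.
- manip.get_calibration(name): a dict with "camera_matrix" (3x3 intrinsics, pixels), "R" (3x3) and "t" (3): a world point X has camera coordinates R X + t. Camera axes: x right, y down, z forward; pixel columns grow to the right and rows downward; lengths in m; the calibration is good to about 2 mm. The wrist camera is an equidistant fisheye: a pixel r from the principal point sees the ray r / f radians off the axis. A picture is of the moment at which its call begins: read the wrist's pose just before it. get_calibration takes no time and is no camera call; for the wrist camera it gives the pose at the moment of the call.
A pose or a line that the arm cannot do raises manip.Unreachable and nothing moves.
- manip.sign_off(): hands the job in; it is judged then, once.
Trained networks look in the newest picture that a camera, given by its name, has taken for a name from the list of things; names that differ only in an ending like _2 or _b are one class to them, and where a whole thing is asked for, a point or a joint stands for the part that bears it (a point fixed in the world has none). Each returns a list of dicts, best first, with "confidence" (0 to 1); they miss things now and then, are a little off and sometimes report something else, mostly with a low value. They report only what shows in the picture. A call takes as long as a camera call. They do not tell look-alikes from the thing itself.
- manip.look_for(camera, name): "at" ([x, y, z] in m, in world coordinates, good to about 4 mm: the middle of the surface that is visible of it).
Readings, each from a call of its own:
- manip.current_time(): time.
- manip.current_qpos(): joint angles.
- manip.current_joint_vel(): joint speeds.
- manip.current_joint_torque(): joint torques, N m.
- manip.current_ee_pos(): TCP position.
- manip.current_tcp_rot(): TCP orientation.
- manip.current_force(): force on the tool from outside, world axes, zero at the start.
- manip.current_ft_torque(): the same for the moment, N m.
- manip.current_grip_width(): opening from 0.0 (shut) to 1.0 (fully open).
- manip.current_grip_force(): force on a finger pad.
Only numpy, scipy, OpenCV 4.12 (cv2) and the standard library are available. Lean on these libraries where they do the work, as an engineer would, in place of code of your own. Each camera call takes 0.05 s, during which the arm holds its last target. There are 200 camera calls.

## Task

Lift the clip-on lamp out of its charging cradle by its head, stand it down on the rubber mat and let go; then take it again by its two sprung handles, squeeze them and clip its jaws onto the stand's steel post, above the collar, with the post seated in the jaws' notches. Then lock the post by turning the stand's bar knob clockwise (seen from above) until its slip clutch clicks over once, and let go; a click or two more does no harm. Leave the other things on the bench where they are.

Things in the scene. Friction and masses are not known exactly. Their poses are not given: they have to be found in the camera images.
- lamp: Clip-on lamp, 0.1 kg: a grey peg-like spring clamp lying flat, 97 mm long, white head on top. Origin: on its upright hinge axis, at the underside. +x to the jaws (tips x = 40 mm), handles to x = -56, z up. Two arms, 18 mm high, 3 to 21 mm above the underside, mirrored in y, each jaw with a V notch; a foot plate under the hinge (x = -26 to 11, y = +-12, 3 mm thick). Starts lying in the cradle, heading as its x axis.
- lever (a joint): How far each clamp arm is turned open about the hinge (rad; both arms are geared and turn equally): 0 jaws shut; about 0.12 holding the post in the notches; 0.30 handles fully squeezed, at a stop, with 20 mm clear between the jaw tips. The sprung handles take 4 N at lamp_handles to start and 11 N at the stop; a grip of 25 N or more holds the jaws open.
- lamp_handles (a point): Where to take the handles from above: x = -42, y = 0, 12 mm above the lamp's underside (lamp axes). Close along lamp y. Width over the handles at rest: 52 mm here, 60 mm at the very end; 26 mm fully squeezed, the outer faces then parallel to x. Fingers may reach down to the underside.
- lamp_head (a point): Centre of the white lamp head: a block 26 mm (lamp x) by 18 mm (lamp y) by 31 mm high, over the hinge, its underside 25 mm and its top 56 mm above the lamp's underside. Grip it across its 18 mm. Axes as the lamp's.
- lamp_seat (a point): Point between the jaws where the post's axis lies when clipped: x = 30, y = 0, 12 mm above the lamp's underside. Axes as the lamp's. With the handles fully squeezed, move the lamp along its +x until this point is on the post's axis (to within 4 mm sideways, or a jaw strikes the post), then let go.
- cradle: Charging cradle, fixed: white open box 118 (x) by 82 (y) by 28 mm high, walls and floor 6 mm. Its walls are as high as the clamp's arms and close round them, so that only the lamp's head can be reached. Origin: centre of its underside. It stands left or right of the stand.
- mat: Black rubber mat, fixed, 160 by 160 by 3 mm thick, on the other side of the stand from the cradle. Origin: centre of its underside.
- post_collar (a point): Centre of the collar's top, 50 mm above the bench, on the axis of the stand's upright steel post, 12 mm thick, 65 mm high above the collar (28 mm across). Axes as the stand's: fixed white base 100 (x) by 220 (y) by 25 mm high; post 60 mm to +y of its middle, knob 60 mm to -y. The arms rest on the collar with the lamp's underside 3 mm below its top. Clipping with lamp +x along stand +x keeps clear of the knob.
- knob_grip (a point): Grip point of the black bar knob, on its upright axis, 79 mm above the bench. Bar 44 mm (this point's x) by 12 mm (its y), 64 to 90 mm above the bench, on a disc 48 mm across; a white line marks its +x end. Grip across the 12 mm from above. It turns with screw and clutch.
- screw (a joint): Angle (rad) of the lock screw under the knob, growing clockwise from above: starts at 0.5 to 0.8, fully home (hard stop) at 1.2. Light friction, about 0.02 Nm.
- clutch (a joint): Slip of the knob over the screw (rad), growing clockwise; 0 at the start and until the screw is home; then at about 0.1 Nm the clutch yields and snaps to its next notch, 0.52 rad on (one click). In all 0.9 to 1.25 rad of knob turn.
- dish: Bystander: glass dish 90 mm across, 16 mm high.
- oil: Bystander: small amber bottle, 32 mm across, 70 mm high.
- jar: Bystander: clear jar, 60 mm across, 75 mm high.
- slidebox: Bystander: grey slide box 85 by 100 by 32 mm.
- beaker: Bystander: glass beaker, 68 mm across, 85 mm high.
- pen: Bystander: blue pen 140 mm long, 9 mm thick.
- objective: Bystander: spare steel objective standing on its thread, 28 mm across, 42 mm high.
Mind the look-alikes: they are no part of the job. Leave any red look-alike of the lamp alone.

How it is judged:
On the way, in this order (a step that is already met when the one before it is completed fails the run):
1. the lamp stands on the mat, let go (x of lamp in the frame of mat between -0.08 and 0.08 m and y of lamp in the frame of mat between -0.08 and 0.08 m and height (world z) of lamp below 0.008 m and angle between lamp's own z axis and vertical below 0.1 rad and contact force between the fingers and lamp below 0.1 N and linear speed of lamp below 0.03 m/s), for 0.1 s.
2. the lamp is clipped onto the post and let go (horizontal distance between lamp_seat and post_collar below 0.006 m and z of lamp in the frame of post_collar between -0.007 and 0.028 m and angle between lamp's own z axis and vertical below 0.17 rad and value of joint lever between 0.07 and 0.19 rad and contact force between the fingers and lamp below 0.1 N and linear speed of lamp below 0.03 m/s), for 0.2 s.
3. the lock screw is home and the clutch has clicked (value of joint clutch above 0.36 rad and value of joint screw above 1.15 rad), for 0.1 s.
At the end, for the whole second after the job is handed in: Lamp released, at rest, upright within 10 deg on the post: axis within 6 mm of the jaw seat, lever 0.07 to 0.19 rad, underside from 7 mm below to 28 mm above the collar's top; screw home (above 1.15 rad), clutch clicked (above 0.36 rad) (all of step 2 and all of step 3); the robot touches nothing.
It fails at once if a bystander is moved by more than 30 mm (distance of any of dish, oil, jar, slidebox, beaker, pen, objective from where it was at the start of the episode above 0.03 m).
It also fails if it takes over 72 s, if anything falls off the work surface, if the arm or the gripper's body presses on something with over 40 N, if the wrist force passes 120 N, or if a joint passes its speed limit or range.

## Working session

There is one attempt and no reset: what is moved stays moved. The work goes in short steps, each a Python script; the robot and the scene stay as the last script left them, time stands still between calls to the robot, and variables do not carry over. Pictures are saved under pics/ and viewed, at most 10 in all, crops included, and the job is handed in when it is done.

```bash
ls; mkdir -p pics
python3 - <<'E'
from bench import manip as m
import cv2, numpy as np
for c in ["top","side"]:
    p,d=m.grab_frame(c); cv2.imwrite(f"pics/{c}0.png",p[:,:,::-1]); np.savez(f"{c}0.npz",p=p,d=d,**m.get_calibration(c))
    for n in ["lamp","lamp_head","cradle","mat","post_collar","knob_grip"]:
        for r in m.look_for(c,n)[:3]: 
            K=m.get_calibration(c); q=K["R"]@np.array(r["at"])+K["t"]; uv=K["camera_matrix"]@q; uv=uv[:2]/uv[2]
            print(c,n,np.round(r["at"],3),round(r["confidence"],2),uv.astype(int))
print(m.current_time())
E
```

```text
pics
top lamp [ 0.438 -0.282  0.026] 0.63 [390 266]
top lamp [ 0.452 -0.436  0.018] 0.57 [447 259]
top lamp [ 0.611 -0.041  0.069] 0.48 [298 201]
top lamp_head [ 0.441 -0.279  0.027] 0.8 [389 265]
top lamp_head [ 0.452 -0.441  0.02 ] 0.75 [449 260]
top cradle [ 0.44  -0.297  0.011] 0.59 [394 266]
top mat [0.648 0.397 0.027] 0.7 [132 194]
top mat [0.469 0.316 0.004] 0.57 [164 261]
top post_collar [0.593 0.014 0.03 ] 0.94 [276 211]
top knob_grip [ 0.612 -0.038  0.067] 0.63 [297 201]
side lamp [ 0.439 -0.294  0.033] 0.83 [307 332]
side lamp [ 0.435 -0.452  0.023] 0.59 [353 398]
side lamp [0.643 0.378 0.033] 0.41 [249 169]
side lamp_head [ 0.439 -0.451  0.02 ] 0.8 [355 398]
side lamp_head [ 0.437 -0.29   0.027] 0.63 [304 334]
side cradle [ 0.433 -0.305  0.017] 0.88 [306 343]
side cradle [ 0.587 -0.029  0.028] 0.43 [301 243]
side cradle [ 0.639 -0.374  0.059] 0.39 [416 313]
side mat [0.465 0.303 0.002] 0.65 [205 203]
side mat [ 0.64  -0.374  0.061] 0.48 [416 312]
side post_collar [ 0.586 -0.03   0.026] 0.59 [301 244]
side knob_grip [ 0.438 -0.29   0.027] 0.57 [305 334]
side knob_grip [ 0.608 -0.053  0.068] 0.53 [314 232]
0.7
```

View pics/top0.png

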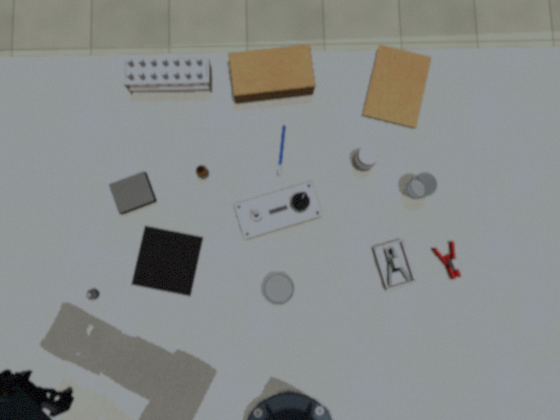

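View pics/side0.png

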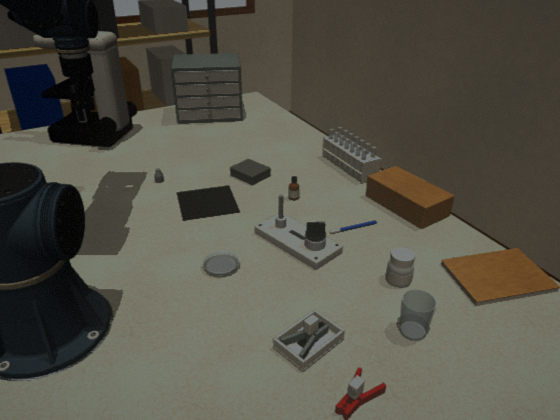

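Top view: the candidates for the lamp are the grey clamp in the white cradle at (392,264) and the red look-alike at (448,260). I choose the grey one. The mat is at (167,260), the post at (256,215) and the knob at (300,202). Next I look from close by with the wrist camera.

```bash
cat > h.py <<'E'
from bench import manip as m
import cv2, numpy as np
def R(yaw):
    c,s=np.cos(yaw),np.sin(yaw); return np.array([[c,s,0],[s,-c,0],[0,0,-1.]])
def snap(n,c="wrist"):
    K=m.get_calibration(c); p,d=m.grab_frame(c); np.savez(n+".npz",p=p,d=d,**K); cv2.imwrite(f"pics/{n}.png",p[:,:,::-1]); return p,d,K
def cloud(n,fish=True):
    z=np.load(n+".npz"); d=z["d"]; K=z["camera_matrix"]; v,u=np.mgrid[:420,:560]
    x=(u-K[0,2])/K[0,0]; y=(v-K[1,2])/K[1,1]
    if fish:
        r=np.hypot(x,y)+1e-9; s=np.tan(np.minimum(r,1.5))/r; x,y=x*s,y*s
    P=np.stack([x*d,y*d,d],-1); W=(P-z["t"])@z["R"]; W[d==0]=np.nan
    return z["p"],W
def topview(n,cx,cy,w,name,fish=True,S=1000,zmin=-1,h=0):
    "orthographic re-rendering: pixel of world plane at height h"
    p,W=cloud(n,fish); N=int(w*S); im=np.zeros((N,N,3),np.uint8)
    z=np.load(n+".npz"); K=z["camera_matrix"]
    i,j=np.mgrid[:N,:N]; X=np.stack([cx+w/2-i/S,cy+w/2-j/S,np.full(i.shape,h)],-1)@z["R"].T+z["t"]
    a=X[...,:2]/X[...,2:]; 
    if fish:
        r=np.linalg.norm(a,axis=-1,keepdims=True)+1e-9; a=a*np.arctan(r)/r
    im=cv2.remap(p,(a[...,0]*K[0,0]+K[0,2]).astype(np.float32),(a[...,1]*K[1,1]+K[1,2]).astype(np.float32),cv2.INTER_LINEAR)
    cv2.imwrite(f"pics/{name}.png",cv2.resize(im,None,fx=600/N,fy=600/N)[:,:,::-1])
E
python3 - <<'E'
from h import *
print(m.current_time())
m.move_ptp([0.52,0.06,0.33],R(0.2)); print(m.current_time())
snap("w1"); K=m.get_calibration("wrist"); print(K, -K["R"].T@K["t"])
m.move_ptp([0.40,-0.285,0.26],R(0.2)); snap("w2"); print(m.current_time(),m.current_qpos())
for n in ["lamp","lamp_head","cradle"]: print(n,[(np.round(r["at"],3),round(r["confidence"],2)) for r in m.look_for("wrist",n)[:3]])
for n in ("w1","w2"):
    p,W=cloud(n); print(n,np.nanpercentile(W[...,2],[1,10,50,90,99]))
topview("w2",0.44,-0.30,0.2,"o2",h=0.03)
a=cv2.imread("pics/w1.png");b=cv2.imread("pics/w2.png"); cv2.imwrite("pics/both.png",cv2.resize(np.hstack([a,b]),(800,300)))
E
```

```text
0.7
2.6667
{'camera_matrix': array([[325.1922621 ,   0.        , 283.4609841 ],
       [  0.        , 325.1922621 , 210.57452896],
       [  0.        ,   0.        ,   1.        ]]), 'R': array([[ 2.01058366e-01, -9.79579240e-01,  2.14483351e-04],
       [-9.45020272e-01, -1.93907493e-01,  2.63318382e-01],
       [-2.57899631e-01, -5.31450547e-02, -9.64708963e-01]]), 't': array([-0.04456447,  0.44321932,  0.61016292])} [0.58517209 0.07471626 0.4719314 ]
4.1583 [-7.12036729e-01  2.12228522e-01  1.76364563e+00  1.81542279e-04
  1.16533266e+00  6.57382385e-01]
lamp [(array([ 0.442, -0.287,  0.029]), 0.87), (array([ 0.455, -0.438,  0.023]), 0.56)]
lamp_head [(array([ 0.446, -0.288,  0.025]), 0.94), (array([ 0.452, -0.446,  0.023]), 0.7)]
cradle [(array([ 0.447, -0.297,  0.005]), 0.64)]
w1 [-2.49041165e-03 -1.46381582e-03  1.46407696e-04  4.15232942e-01
  4.32184390e-01]
w2 [-2.32009236e-03 -1.41595867e-03 -9.36275780e-05  3.45590188e-01
  3.62546945e-01]
```

View pics/both.png

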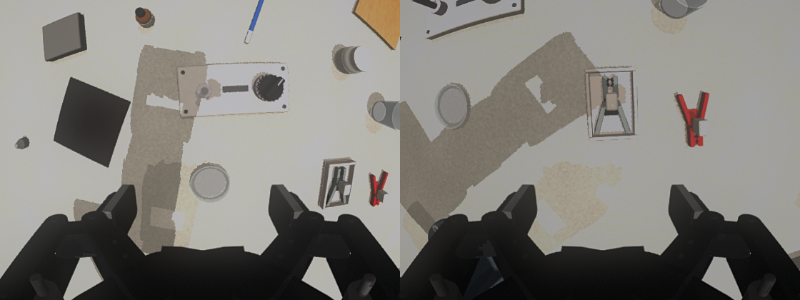

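View pics/o2.png

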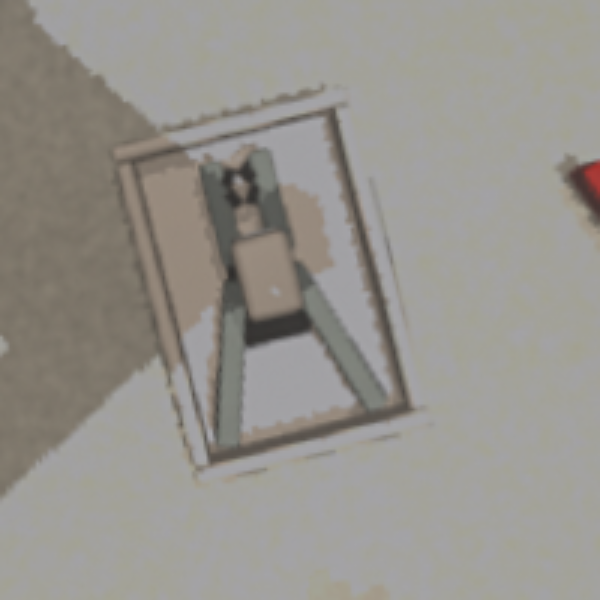

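The crop shows the grey lamp in the cradle with its jaws up (+x, slightly +y), its handles down and its head at about (268,275). The red look-alike is at the right edge. Now the numbers from the point clouds.

```bash
cat > meas.py <<'E'
from h import *
def rect(P):
    (c,s,a)=cv2.minAreaRect((P[:,:2]*1000).astype(np.float32)); a=np.radians(a)
    if s[0]<s[1]: s=s[::-1]; a+=np.pi/2
    a=(a+np.pi/2)%np.pi-np.pi/2
    return np.round(np.array(c)/1000,4),np.round(s,1),round(a,3)
def sel(W,c,r,z0,z1):
    return (np.hypot(W[...,0]-c[0],W[...,1]-c[1])<r)&(W[...,2]>z0)&(W[...,2]<z1)
E
python3 - <<'E'
from meas import *
p,W=cloud("w2")
Q=W[sel(W,(.444,-.288),.04,.055,.068)]; print("head",rect(Q),np.median(Q[:,2]),len(Q),Q.mean(0))
Q=W[sel(W,(.444,-.297),.085,.02,.034)]; print("cradle",rect(Q),np.median(Q[:,2]))
p,W=cloud("w1")
print("w1 stand top")
Q=W[sel(W,(.60,-.01),.13,.015,.03)]; print("base",rect(Q),np.median(Q[:,2]))
Q=W[sel(W,(.61,-.04),.06,.075,.1)]; print("bar",rect(Q),np.median(Q[:,2]),len(Q))
Q=W[sel(W,(.61,-.04),.06,.05,.1)]; print("knob",rect(Q),len(Q))
Q=W[sel(W,(.59,.02),.12,.1,.13)]; print("post",Q.mean(0) if len(Q) else 0,len(Q), Q.max(0) if len(Q) else 0)
Q=W[sel(W,(.59,.05),.05,.045,.055)]; print("collar",rect(Q),len(Q))
M=(p.max(-1)<60)&(abs(W[...,2])<.012)&(np.hypot(W[...,0]-.467,W[...,1]-.31)<.13); print("mat",rect(W[M]),M.sum())
topview("w1",0.60,-0.01,0.26,"o1",h=0.05)
E
```

```text
head (array([ 0.4506, -0.2877]), array([26.6, 18. ]), np.float64(0.204)) 0.060973440183456094 427 [ 0.44998841 -0.28751146  0.06092202]
cradle (array([ 0.445 , -0.2902]), array([118.5,  82.4]), np.float64(0.255)) 0.026961564175342477
w1 stand top
base (array([0.599 , 0.0118]), array([216.9, 101.1]), np.float64(-1.296)) 0.024523958413563675
bar (array([ 0.6145, -0.044 ]), array([43.7, 13. ]), np.float64(-0.474)) 0.0891952199082745 416
knob (array([ 0.6139, -0.0436]), array([50.3, 47.9]), np.float64(0.968)) 1159
post [0.58243601 0.07121061 0.11466382] 101 [0.58825923 0.07696545 0.11717783]
collar (array([0.5831, 0.0714]), array([27.1, 26. ]), np.float64(-1.375)) 253
mat (array([0.4723, 0.3114]), array([157.9, 157.8]), np.float64(1.351)) 7695
```

View pics/o1.png

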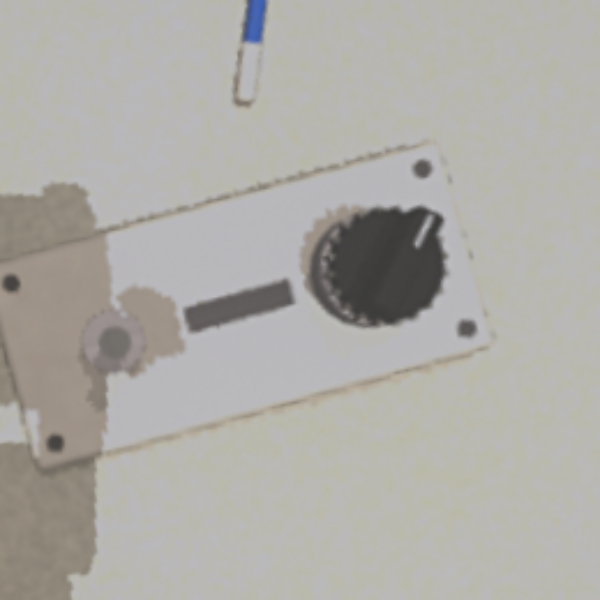

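Top-down crop: post at (113,341), bar knob at (378,265) with its white line to the upper right (428,230). Post to knob comes out at 119.5 mm (120 given), base yaw is 0.273, and the heights and sizes agree with the description. Next: grasp the head and place the lamp on the mat.

Run:
```python
from h import *
a=0.204; P=np.array([.4503,-.2877])
m.move_ptp([*P,.10],R(a)); m.move_l([*P,.036],max_speed=.1)
m.set_gripper(0.0,40); print("grip",m.current_grip_width(),m.current_grip_force(),m.current_ee_pos())
m.move_l([*P,.10],max_speed=.1); m.move_l([*P,.20],max_speed=.25); print(m.current_grip_width(),m.current_grip_force(),m.current_time())
M=[.472,.312]
m.move_ptp([*M,.15],R(.273)); m.move_l([*M,.05],max_speed=.15); m.move_l([*M,.0345],max_speed=.04); print(m.current_ee_pos(),m.current_force())
m.set_gripper(.6); m.dwell(.1); m.move_l([*M,.08],max_speed=.1); m.set_gripper(1.0)
q=np.array(M)-.06*np.array([np.cos(.273),np.sin(.273)])
m.move_l([*q,.24],max_speed=.25); snap("w3"); print(m.current_time(),m.current_qpos())
for n in ["lamp","lamp_head"]: print(n,[(np.round(r["at"],3),round(r["confidence"],2)) for r in m.look_for("wrist",n)[:3]])
from meas import *
p,W=cloud("w3")
Q=W[sel(W,M,.05,.05,.066)]; print("head",rect(Q),np.median(Q[:,2]),len(Q))
Q=W[sel(W,M,.07,.015,.03)]; print("arms",rect(Q),np.median(Q[:,2]),len(Q))
topview("w3",*M,.2,"o3",h=.024)
```

```text
grip 0.20170073240106381 40.88769972324371 [ 0.45043271 -0.28782112  0.03621896]
0.20204272775481036 40.339568853378296 7.775
[0.47195575 0.31198651 0.03438546] [ 0.39390397  0.36526128 -1.94727414]
13.7417 [ 5.28469302e-01  2.68913710e-01  1.74669317e+00 -3.89554658e-05
  1.12832407e+00  1.82640606e+00]
lamp [(array([0.465, 0.312, 0.026]), 0.6)]
lamp_head [(array([0.465, 0.311, 0.022]), 0.8), (array([ 0.609, -0.024,  0.053]), 0.72)]
head (array([0.4713, 0.3121]), array([26.2, 16.9]), np.float64(0.273)) 0.058098545639334316 457
arms (array([0.4643, 0.3103]), array([95.2, 59.4]), np.float64(0.25)) 0.023802437262206388 1192
```

View pics/o3.png

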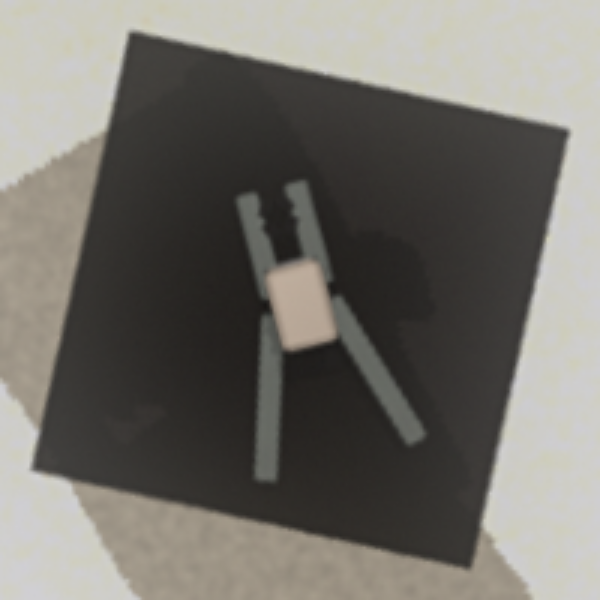

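The lamp stands on the mat with jaws up (tips at about (270,187)) and handles down; the origin works out at (.4717,.3123), yaw .273. Next: grip the handles, lift, go to a pre-insert pose and look.

Run:
```python
from meas import *
a=.273; u=np.array([np.cos(a),np.sin(a)]); O=np.array([.4717,.3123]); post=np.array([.5826,.0712])
g=O-.042*u
m.move_l([*g,.10],R(a),max_speed=.2); m.move_l([*g,.007],max_speed=.1); print(m.current_force())
m.set_gripper(0.0,45); m.dwell(.2); print("grip",m.current_grip_width()*85,m.current_grip_force(),m.current_ee_pos())
m.move_l([*g,.08],max_speed=.1); m.move_l([*g,.20],max_speed=.25); print(m.current_grip_width()*85)
t=post-.132*u
m.move_ptp([*t,.15],R(a)); m.move_l([*t,.056],max_speed=.15); m.dwell(.2); print(m.current_time())
snap("w4"); T=m.current_ee_pos(); print(T)
p,W=cloud("w4"); L=W-np.array([*T[:2],.052]); 
Wl=np.stack([L[...,0]*u[0]+L[...,1]*u[1],-L[...,0]*u[1]+L[...,1]*u[0],L[...,2]],-1) # tool-aligned, z from nominal underside
def s(n,x0,x1,z0,z1,y=.05):
    Q=Wl[(Wl[...,0]>x0)&(Wl[...,0]<x1)&(abs(Wl[...,1])<y)&(Wl[...,2]>z0)&(Wl[...,2]<z1)]
    if len(Q)>3: print(n,len(Q),"rect",rect(Q),"min",Q.min(0).round(4),"max",Q.max(0).round(4),"medz",np.median(Q[:,2]).round(4))
s("head (expect 42,0,56)",.02,.07,.045,.07); s("jaws (tips 82)",.06,.1,.01,.03); s("post top (exp 132)",.1,.16,.055,.075); s("collar",.1,.16,-.006,.002); s("post shaft",.1,.16,.01,.055)
```

```text
[ 0.75797923 -0.42363249  0.15473294]
grip 23.252026169132357 43.66281509399414 [0.43127759 0.3011007  0.0077699 ]
23.339187856957622
20.1083
[0.4558809  0.03562814 0.05665256]
head (expect 42,0,56) 5524 rect (array([0.0439, 0.0005]), array([27.7, 18.2]), np.float64(-0.003)) min [ 0.0301 -0.0086  0.045 ] max [0.0578 0.0096 0.0602] medz 0.057
jaws (tips 82) 3397 rect (array([0.0717, 0.0002]), array([46.7, 23.4]), np.float64(-1.569)) min [ 0.06   -0.0231  0.01  ] max [0.0835 0.0236 0.0284] medz 0.0253
collar 866 rect (array([0.1225, 0.0002]), array([25.7, 10.4]), np.float64(-1.54)) min [ 0.1173 -0.0126 -0.0059] max [0.128  0.0131 0.0014] medz -0.0026
```

View pics/w4.png

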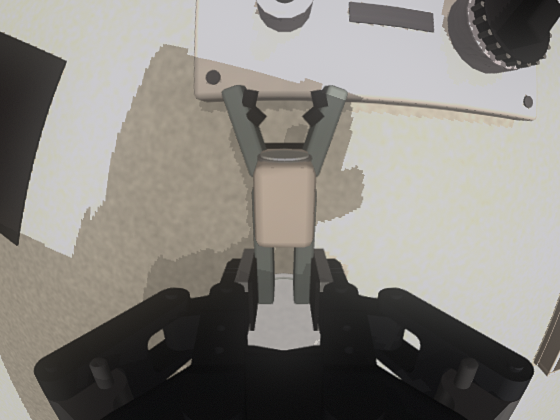

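Run:
```python
from meas import *
a=.273; u=np.array([np.cos(a),np.sin(a)]); T=np.array([.4558809,.03562814])
p,W=cloud("w4"); L=W-np.array([*T,.0527])
Wl=np.stack([L[...,0]*u[0]+L[...,1]*u[1],-L[...,0]*u[1]+L[...,1]*u[0],L[...,2]],-1)
for n,x0,x1,z0,z1 in [("head",.032,.054,.05,.065),("jaw",.062,.08,.018,.032),("handle",0,.025,.012,.032)]:
    Q=Wl[(Wl[...,0]>x0)&(Wl[...,0]<x1)&(abs(Wl[...,1])<.03)&(Wl[...,2]>z0)&(Wl[...,2]<z1)]
    for _ in range(4):
        c=np.linalg.lstsq(np.c_[Q[:,:2],np.ones(len(Q))],Q[:,2],rcond=None)[0]; r=Q[:,2]-np.c_[Q[:,:2],np.ones(len(Q))]@c; Q=Q[abs(r)<max(.0008,1.5*r.std())]
    print(n,len(Q),c.round(3),Q.mean(0).round(4),rect(Q))
H=Wl[(Wl[...,2]>.0545)&(Wl[...,2]<.065)&(abs(Wl[...,1])<.03)&(Wl[...,0]<.07)&(Wl[...,0]>.02)]; print(rect(H), np.percentile(H[:,0],[1,99]))
for y in (0.,): 
    f=Wl[(Wl[...,2]>.03)&(Wl[...,2]<.05)&(abs(Wl[...,1])<.008)&(Wl[...,0]>.03)&(Wl[...,0]<.07)]; print("front face?",len(f),np.percentile(f[:,0],[5,50,95]) if len(f) else 0)
```

```text
head 3260 [ 0.095 -0.     0.053] [0.0434 0.0005 0.0566] (array([0.043 , 0.0005]), array([22. , 17.4]), np.float64(0.001))
jaw 2033 [ 0.104 -0.001  0.017] [0.0713 0.0005 0.0248] (array([0.071 , 0.0004]), array([46.4, 18. ]), np.float64(1.571))
handle 1312 [ 0.089 -0.001  0.018] [0.0095 0.0008 0.0186] (array([0.0122, 0.0005]), array([50.3, 24.3]), np.float64(1.566))
(array([0.0437, 0.0005]), array([25.9, 17.8]), np.float64(-0.001)) [0.03128177 0.05560008]
front face? 442 [0.05634216 0.05749995 0.05810119]
```

The jaws are open and centred on the post (collar at the top, (283,5)), but the lamp has pitched up 0.095 rad and slipped forward about 6 mm in the grip. I correct both with a tool pitch and then insert.

Run:
```python
from meas import *
a=.273; th=.095; u=np.array([np.cos(a),np.sin(a)]); post=np.array([.5826,.0712])
Rp=cv2.Rodrigues(np.array([-u[1],u[0],0])*th)[0]@R(a)
q=post-(.0786+.05)*u
m.move_l([*q,.0575],Rp,max_speed=.05); m.dwell(.1); print(m.current_force(),m.current_grip_width()*85)
def view(n):
    snap(n); T=m.current_ee_pos(); p,W=cloud(n); L=W-np.array([*T[:2],.05])
    Wl=np.stack([L[...,0]*u[0]+L[...,1]*u[1],-L[...,0]*u[1]+L[...,1]*u[0],L[...,2]],-1)
    for k,x0,x1,z0,z1 in [("head",.03,.065,.054,.064),("jaw",.065,.092,.016,.03),("collar",.09,.16,-.004,.004),("post",.09,.16,.058,.075)]:
        Q=Wl[(Wl[...,0]>x0)&(Wl[...,0]<x1)&(abs(Wl[...,1])<.035)&(Wl[...,2]>z0)&(Wl[...,2]<z1)]
        if len(Q)>20:
            c=np.linalg.lstsq(np.c_[Q[:,:2],np.ones(len(Q))],Q[:,2],rcond=None)[0]; print(k,len(Q),c.round(3),Q.min(0).round(4),Q.max(0).round(4),rect(Q))
    return T
print(view("w5"),"post rel",.1286)
```

```text
[-0.31340395 -0.29677967 -0.57011242] 23.351615340092817
head 4525 [-0.002 -0.002  0.056] [ 0.0352 -0.0083  0.054 ] [0.0606 0.0091 0.0578] (array([0.0479, 0.0004]), array([25.5, 17.3]), np.float64(-0.003))
jaw 2750 [0.003 0.001 0.021] [ 0.065  -0.0233  0.016 ] [0.0836 0.0237 0.0234] (array([0.0743, 0.0002]), array([47. , 18.6]), np.float64(-1.57))
collar 749 [ 0.08  -0.007 -0.01 ] [ 0.1148 -0.0126 -0.004 ] [0.1234 0.0127 0.0021] (array([1.19e-01, 1.00e-04]), array([25.4,  8.5]), np.float64(1.556))
[0.45818116 0.03651755 0.05734132] post rel 0.1286
```

Run:
```python
from meas import *
a=.273; u=np.array([np.cos(a),np.sin(a)]); post=np.array([.5826,.0712])
T=m.current_ee_pos()
for s,v in ((.03,.08),(.0505,.04)):
    m.move_l([*(T[:2]+s*u),.0575],max_speed=v); print(m.current_force(),m.current_grip_width()*85,m.current_time())
m.dwell(.2); m.set_gripper(1.0); m.dwell(.3); print(m.current_force(),m.current_grip_width())
E=m.current_ee_pos(); m.move_l([*E[:2],.13],max_speed=.12)
q=E[:2]-.03*u; m.move_l([*q,.26],R(a),max_speed=.25)
snap("w6"); p,W=cloud("w6"); L=W-np.array([*post,.05])
Wl=np.stack([L[...,0]*u[0]+L[...,1]*u[1],-L[...,0]*u[1]+L[...,1]*u[0],L[...,2]],-1)
for k,x0,x1,z0,z1,yy in [("head exp x-30",-.055,-.01,.048,.058,.03),("posttop",-.01,.02,.06,.07,.02),("jaw",-.02,.015,.012,.024,.03),("bar",-.06,.06,.03,.045,1)]:
    Q=Wl[(Wl[...,0]>x0)&(Wl[...,0]<x1)&(abs(Wl[...,1])<yy)&(Wl[...,2]>z0)&(Wl[...,2]<z1)]
    if yy==1: Q=W[sel(W,(.6143,-.0438),.04,.08,.1)]
    if len(Q)>10: print(k,len(Q),Q.min(0).round(4),Q.max(0).round(4),rect(Q),np.median(Q[:,2]))
print(m.current_time()); topview("w6",.57,.03,.24,"o6",h=.07)
```

```text
[-0.30646697  0.44981386 -0.81341091] 23.16627415522099 21.075
[-0.08266599  1.1831685  -1.49473399] 23.091491590265093 21.7417
[ 0.7234777  -0.53073041  0.3812189 ] 1.0032662036179658
head exp x-30 573 [-0.0453 -0.0087  0.0489] [-0.0193  0.0095  0.0555] (array([-0.0323,  0.0004]), array([26. , 18.3]), np.float64(0.003)) 0.05313437805836031
posttop 155 [-0.0062 -0.0056  0.0605] [0.0055 0.0057 0.0662] (array([-0.0004,  0.    ]), array([11.6, 11.3]), np.float64(0.007)) 0.06440414474588184
jaw 433 [-0.02   -0.0178  0.0127] [0.0049 0.0176 0.0228] (array([-0.0075,  0.0002]), array([35.3, 24.1]), np.float64(1.537)) 0.017896904884219092
bar 544 [ 0.5926 -0.0575  0.0802] [ 0.6357 -0.0291  0.0919] (array([ 0.614 , -0.0439]), array([44.1, 12.7]), np.float64(-0.453)) 0.08924969610877591
24.3583
```

View pics/o6.png

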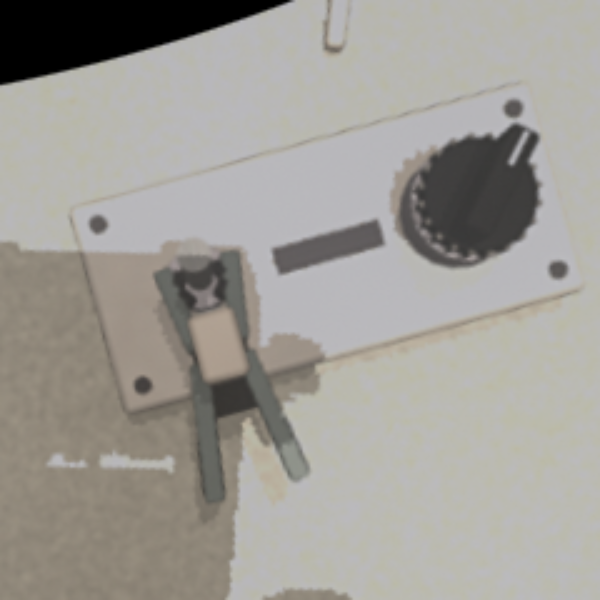

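The lamp is clipped: head at (220,340), post in the jaw notches at (205,292), seat error about 2 mm, resting on the collar at the right height. Now the knob at (475,197), its bar at yaw -0.46 with the white line to the upper right.

Run:
```python
from h import *
k=[.6142,-.0439]; y=-.46+np.pi
m.set_gripper(.6); m.move_ptp([*k,.20],R(y)); print(m.current_qpos())
m.move_l([*k,.068],max_speed=.12); print(m.current_force())
m.set_gripper(0,45); print("w",m.current_grip_width()*85,m.current_grip_force(),m.current_ft_torque())
q=np.array(m.current_qpos())
for d in np.arange(.2,1.51,.1):
    q2=q.copy(); q2[5]+=d; m.move_j(q2); print(round(d,2),np.round(m.current_ft_torque(),3),np.round(m.current_qpos()[5]-q[5],3))
m.dwell(.2); print(np.round(m.current_force(),1),np.round(m.current_ft_torque(),3))
m.set_gripper(.6); m.move_l([*k,.10],max_speed=.1); m.move_l([*k,.22],max_speed=.2)
m.move_ptp([.50,-.02,.30],R(.273)); snap("w7"); print(m.current_time())
from meas import *
p,W=cloud("w7"); Q=W[sel(W,k,.04,.08,.1)]; print("bar",rect(Q),len(Q))
a=.273; u=np.array([np.cos(a),np.sin(a)]); L=W-np.array([.5826,.0712,.05]); Wl=np.stack([L[...,0]*u[0]+L[...,1]*u[1],-L[...,0]*u[1]+L[...,1]*u[0],L[...,2]],-1)
Q=Wl[(Wl[...,0]>-.055)&(Wl[...,0]<-.01)&(abs(Wl[...,1])<.03)&(Wl[...,2]>.048)&(Wl[...,2]<.058)]; print("head",rect(Q))
topview("w7",.57,.0,.24,"o7",h=.07)
```

```text
[-1.46801020e-01  5.00706363e-01  1.50446716e+00  2.81656493e-06
  1.13628732e+00 -1.25711598e+00]
[-0.34704991 -0.74167503 -0.65345903]
w 11.027549183853775 45.910338163375854 [-0.63052533  0.53628207  0.00662185]
0.2 [-0.013  0.04  -0.046] 0.196
0.3 [-0.038 -0.02  -0.029] 0.295
0.4 [-0.014 -0.074 -0.014] 0.394
0.5 [ 0.054 -0.235  0.07 ] 0.494
0.6 [ 0.091 -0.445  0.481] 0.594
0.7 [ 0.265 -0.675  0.81 ] 0.694
0.8 [ 0.273 -0.825  1.217] 0.794
0.9 [ 0.254 -0.743 -0.013] 0.895
1.0 [ 0.174 -0.854 -0.003] 0.994
1.1 [ 0.271 -1.003  0.407] 1.095
1.2 [ 0.265 -1.086  0.773] 1.194
1.3 [ 0.239 -1.146  1.11 ] 1.294
1.4 [ 0.069 -1.001 -0.031] 1.395
1.5 [ 0.039 -1.056 -0.012] 1.495
[ 5.8 -0.  -3. ] [ 0.064 -1.068 -0.005]
35.025
bar (array([ 0.6143, -0.0442]), array([43.5, 12.6]), np.float64(1.168)) 467
head (array([-0.0318, -0.0001]), array([26.7, 18.3]), np.float64(-0.006))
```

View pics/o7.png

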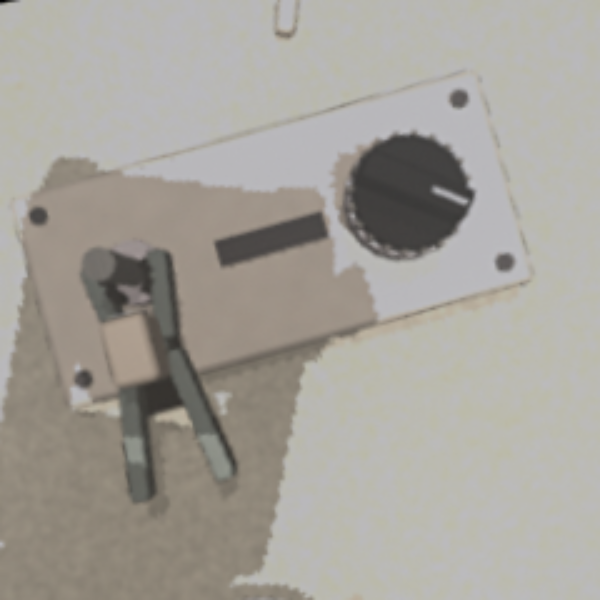

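The bar turned 1.51 rad (white line now to the right), with two torque drops, so screw home plus two clicks. The lamp is still seated on the post, and the robot is clear of everything.

```bash
python3 -c "
from bench import manip as m
print(m.sign_off())"
```

```text
the job is handed in; nothing more can be done
None
```

I stood the lamp on the mat, clipped it onto the post about 2 mm from its seat, turned the knob clockwise until the clutch clicked twice, and handed the job in at about 35 s; the result of the judging was not shown.

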